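# Chase a blind thread on the hand tapper

### The arm

A 6-joint arm with a two-finger parallel gripper is mounted at the origin on a cart in front of the work surface, level with it; the furniture and walls round the work are solid. World frame = base frame: x ahead of the robot, y to its left, z up, the work surface at z = 0. Lengths are in m, angles in rad, forces in N, time in s.
With the tool pointing down it reaches from about 0.425 to 0.925 m from the base axis. Payload 12.5 kg.
Tool frame: the origin (TCP) lies on the centre line of the jaws, within the pads' length; the fingertips stand 8 mm ahead of it and the grasp point (between the pads) lies 11 mm behind it; z points along the fingers, y is the line along which they close (so a half turn about z gives the same grasp; the last joint's range is limited). The gripper opens to 85 mm and grips with 20 to 120 N. Pads are 22 mm wide; open, the fingers measure 114 mm over their backs; the gripper's body (76 mm by 85 mm) begins 54 mm behind the grasp point. The pads swing forward as they close: fully open they stand 13 mm farther back than shut.
Start: joints at [1.037, 0.491, 1.559, -0, 1.092, -0.106], TCP at [0.259, 0.569, 0.239] pointing down, gripper open.
Joint ranges: [-3.1, 3.1], [-0.84, 2.19], [0.05, 2.79], [-1.13, 4.28], [0.06, 2.93], [-2.69, 2.69]. Speed limits (rad/s): [2.22, 2.22, 2.79, 3.14, 3.14, 3.14].

### API

Orientations are given as a unit quaternion [x, y, z, w].
In Python, from station import r gives the robot as it stands. The module is installed in compiled form; this text tells all that it offers.
- The arm moves only by the tool apply_moves, never from a script. Its argument "motion" is a list that holds one entry, the list of rows, each a list of 7 numbers: the turn, a rotation vector about the world's x, y, z in units of 30 degrees (1.0 is 30 degrees), then the shift along the world's x, y, z in units of 0.5 m (1.0 is 0.5 m), then the opening, from -1 (shut) to 1 (fully open). A call has exactly 8 rows; each row is the pose to reach, as a shift and turn from the pose commanded when the call began; what a row does not reach only later rows make up. A row lasts 1/10 s, in which the tool goes at most 50 mm and 8.59 degrees, less where a joint would pass 70% of its speed; a pose out of reach is approached as far as the arm can. A call with a number of a shift or a turn outside -1 to 1 is refused whole. A call with a gripper value outside its range is refused whole. The fingers move at their own pace and stop on an object; "force" is the grip in N (left out, the last holds). Time passes only in rows, so rows that repeat a pose let the fingers close, or fill a call up. It gives the time, the measured TCP pose, the force, the opening and the grip force at its end, in the units of the state.
- r.read_state(): the state, without advancing time (a new reading comes with each control period).
- r.get_image(name): name is "scene" or "top" or "wrist"; returns a dict with "img" (480x640x3 uint8, blue, green, red), "fx", "fy", "cx", "cy" (pixels), "R" (3x3) and "t" (3): a world point X has camera coordinates R X + t; the wrist camera has in their place "hand_eye" (4x4, takes a point from camera to tool coordinates, whose origin is the TCP and whose axes are the flange's). Camera axes: x right, y down, z forward; pixel columns grow to the right and rows downward; lengths in m; the calibration is good to about 2 mm. The wrist camera is an equidistant fisheye: a pixel r from the principal point sees the ray r / f radians off the axis. A picture is of the moment at which its call begins: read the wrist's pose just before it. There is no depth.
- r.sign_off(): hands the job in; it is judged then, once.
Trained networks look in a picture, given as the dict that the camera call returned (one of the last four; its "shot" number tells which), for a name from the list of things; names that differ only in an ending like _2 or _b are one class to them, and where a whole thing is asked for, a point or a joint stands for the part that bears it (a point fixed in the world has none). Each returns a list of dicts, best first, with "confidence" (0 to 1); they miss things now and then, are a little off and sometimes report something else, mostly with a low value. They report only what shows in the picture. A call takes as long as a camera call.
- r.masks_of(label, picture): "pixels" (480x640 bool, what is visible of it) and "bbox" ([left, top, width, height] in pixels, round what is visible of it).
- r.mark_of(label, picture): "position" ([column, row] in pixels: a listed point, or the origin of a listed thing).
The state is a dict: "time": time; "qpos": joint angles; "joint_velocities": joint speeds; "joint_efforts": joint torques, N m; "ee_pos": TCP position; "tool_rot": TCP orientation; "force": force on the tool from outside, world axes, zero at the start; "wrist_torque": the same for the moment, N m; "width": finger opening in m; "finger_force": force on a finger pad.
Only numpy, scipy, OpenCV 4.12 (cv2) and the standard library are available. Lean on these libraries where they do the work, as an engineer would, in place of code of your own. Each camera call takes 0.05 s, during which the arm holds its last target. There are 200 camera calls.

### The job

Swing the clamp shut onto the aluminium workpiece, then clean its blind thread with the crank of the hand tapper: from where it stands turn half a turn forward (clockwise seen from above), a quarter turn back, half a turn forward, a quarter turn back, and then forward until you feel the tap bottom firmly in the hole, without straining it. Let go and leave the tap at the bottom; do not disturb the oil bottle, tape, ring and cup that stand round it.

Things in the scene. Friction and masses are not known exactly. Their poses are not given: they have to be found in the camera images.
- tapper: Green hand tapper, fixed to the bench: base plate 90 x 180 x 12 mm (its centre 10 mm to -y of the origin), a column at its +y end carrying a guide arm over the middle (top at 109 mm), a white dial (66 mm wide, 117 mm up), and under it an aluminium workpiece (60 x 60 x 20 mm flange with a round boss) into which the tap has been started. Origin: on the bench under the base, vertically below the spindle axis; z up; x away from the robot at yaw 0.
- axis_top (a point): Point on the fixed vertical spindle axis, 146 mm above the bench (upper face of the crank's hub, above the tapper's origin).
- crank_knob (a point): Point on the axis of the crank's red upright round grip (16 mm thick, spins freely on its pin, 52 mm tall), 24 mm below its top and 28 mm above the crank arm (a steel bar 13 mm wide): the place to grip it, 50 mm from the spindle axis, about 174 mm above the bench. The crank sinks 6 mm per forward turn.
- crank (a joint): Angle of the spindle and tap, rad, growing clockwise seen from above (forward, tap goes down). Starts between -0.1 and 0; there (at 0) the crank arm points along the tapper's +y. It stays where it is left; running friction 0.15 N m (3 N at the grip). The bottom of the hole is met somewhere between 5.15 and 5.9; it differs from part to part and cannot be seen, only felt: a firm rotary stop.
- handle (a joint): Twist of the springy crank arm against the spindle, rad, positive when pushed forward: the turning effort (2.5 N m per rad, 50 N at the grip per rad). About 0.06 while the tap runs freely, 0 released. Firmly bottomed is 0.16 or more (8 N at the grip); at 0.35 either way (17.5 N) the tap is strained and counts as broken.
- pointer (a joint): Thin red drag hand on the dial, rad, same zero and sense as the crank: it is pushed along by the crank (0.2 N at the grip) and stays where the crank got farthest forward.
- clamp (a joint): Angle of the swing clamp, rad: 0 open, 1.0 shut against its stop with the strap over the workpiece's flange; turns anticlockwise seen from above as it shuts. Stays where it is left; friction 0.2 N m (2.5 N at its knob).
- clamp_knob (a point): Point on the axis of the clamp lever's black upright round knob (16 mm thick, 64 mm tall, fixed to the lever), 21 mm below its top: the place to grip or push it, 80 mm from the pivot, 82 mm above the bench. The lever bar lies 38 mm below this point (clear of it down to 44 mm above the bench).
- clamp_pivot (a point): Point on the clamp's fixed vertical pivot axis, at the height of clamp_knob.
- oil_dropper: White dropper bottle, 36 mm wide, 100 mm tall, standing; origin at the centre of its underside. Leave alone.
- blue_tape: Blue roll of tape lying flat, 53 mm across, 18 mm high; origin at the centre of its underside. Leave alone.
- steel_ring: Grey steel ring lying flat, 31 mm across, 9 mm high; origin at the centre of its underside. Leave alone.
- bullet_cup: Clear round cup with small copper parts, 54 mm across, 30 mm high; origin at the centre of its underside. Leave alone.

How it is judged:
By the outcome, as a careful person would: the job done as asked, in the order asked, and still so for the second after the job is handed in, with the robot touching nothing.
It also fails if it takes over 69 s, if anything falls off the work surface, if the arm or the gripper's body presses on something with over 40 N, if the wrist force passes 120 N, or if a joint passes its speed limit or range.

## Working session

There is one attempt and no reset: what is moved stays moved. The work goes in short steps, Python scripts to look and compute and a tool call to move; the robot and the scene stay as the last step left them, time stands still between calls to the robot, and variables do not carry over. Pictures are saved under pics/ and viewed, at most 10 in all, crops included, and the job is handed in when it is done.

Besides the shell and the picture viewer there is one more tool, called as name([rows], argument=value, ...), one row to a line, values as JSON. apply_moves: Moves the arm, as the interface text tells. Its arguments: {"type":"object","properties":{"motion":{"type":"array"},"force":{"type":"number"}},"required":["motion"]}

```bash
mkdir -p pics; cat > h.py <<'E'
import numpy as np, cv2
from scipy.spatial.transform import Rotation as R
from station import r
def ray(p,uv):
    d=np.array([(uv[0]-p['cx'])/p['fx'],(uv[1]-p['cy'])/p['fy'],1.])
    Rm=np.array(p['R']);t=np.array(p['t'])
    return -Rm.T@t, Rm.T@d
def atz(p,uv,z):
    c,d=ray(p,uv); return c+d*(z-c[2])/d[2]
def tri(obs):
    A=np.zeros((3,3));b=np.zeros(3)
    for p,uv in obs:
        c,d=ray(p,uv);d=d/np.linalg.norm(d);M=np.eye(3)-np.outer(d,d);A+=M;b+=M@c
    return np.linalg.solve(A,b)
E
python3 - <<'E'
from h import *
s=r.read_state();print(s)
P={n:r.get_image(n) for n in('scene','top')}
for n in P: cv2.imwrite(f'pics/{n}0.png',P[n]['img'])
Z=dict(tapper=0,axis_top=.146,crank_knob=.174,clamp_knob=.082,clamp_pivot=.082,oil_dropper=0,blue_tape=0,steel_ring=0,bullet_cup=0)
for l,z in Z.items():
    o=[]
    for n in P:
        m=r.mark_of(l,P[n])
        if m: 
            o.append((P[n],m[0]['position'])); print(l,n,np.round(m[0]['position']),round(m[0]['confidence'],2),np.round(atz(P[n],m[0]['position'],z),4))
    if len(o)==2: print('   tri',np.round(tri(o),4))
E
```

```text
{'time': 0.0, 'qpos': array([ 1.03741628e+00,  4.91583425e-01,  1.55945895e+00,  1.72976345e-05,
        1.09168986e+00, -1.05560109e-01]), 'joint_velocities': array([ 0.00087169,  0.00038557, -0.00063224,  0.00183336, -0.00063622,
       -0.00039421]), 'joint_efforts': array([ 2.21702037e-03, -6.18456459e+01, -2.61600244e+01, -2.14867373e-05,
        3.99870696e-03, -1.76495064e-05]), 'ee_pos': array([0.25914721, 0.56850347, 0.23870963]), 'tool_rot': array([ 2.12286231e-01,  9.77207364e-01, -5.38552802e-04, -1.86235681e-04]), 'force': array([0.153226  , 1.4677025 , 0.84809604]), 'wrist_torque': array([-0.03142208,  0.00783644, -0.0089611 ]), 'finger_force': 0.0, 'width': 0.08567888359224152}
tapper scene [299. 283.] 0.77 [ 0.4876 -0.11    0.    ]
tapper top [312. 280.] 0.73 [ 0.4905 -0.1095  0.    ]
   tri [ 4.890e-01 -1.097e-01 -1.000e-04]
axis_top scene [250. 268.] 0.71 [ 0.4226 -0.196   0.146 ]
axis_top top [310. 267.] 0.63 [ 0.4943 -0.1107  0.146 ]
   tri [ 0.4593 -0.1226  0.0822]
crank_knob scene [284. 189.] 0.95 [ 0.4754 -0.0715  0.174 ]
crank_knob top [280. 282.] 0.77 [ 0.473
[... 165 characters left out ...]
82 ]
   tri [ 0.4701 -0.2578  0.0774]
clamp_pivot scene [317. 290.] 0.81 [ 0.5126 -0.191   0.082 ]
oil_dropper scene [332. 231.] 0.97 [0.5544 0.0035 0.    ]
oil_dropper top [251. 256.] 0.61 [0.5508 0.0024 0.    ]
   tri [5.526e-01 2.600e-03 4.000e-04]
blue_tape scene [240. 301.] 0.7 [ 0.3925 -0.1364  0.    ]
blue_tape top [332. 329.] 0.68 [ 0.393  -0.1352  0.    ]
   tri [ 0.3927 -0.1353 -0.0013]
steel_ring scene [315. 288.] 0.5 [ 0.5129 -0.1223  0.    ]
steel_ring top [296. 328.] 0.73 [ 0.4044 -0.069   0.    ]
   tri [ 0.4613 -0.067  -0.0691]
bullet_cup scene [398. 235.] 0.85 [ 0.6692 -0.0184  0.    ]
bullet_cup top [253. 195.] 0.98 [ 0.6738 -0.0156  0.    ]
   tri [ 0.6721 -0.0156 -0.0022]
```

```bash
python3 - <<'E'
import cv2
for n,(x,y,w,h) in {'scene':(190,140,240,240),'top':(210,170,240,200)}.items():
    i=cv2.imread(f'pics/{n}0.png')[y:y+h,x:x+w]
    cv2.imwrite(f'pics/{n}c.png',cv2.resize(i,None,fx=2.5 if n=='scene' else 3,fy=2.5 if n=='scene' else 3,interpolation=cv2.INTER_CUBIC))
E
```

```text
(no output)
```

View pics/scenec.png

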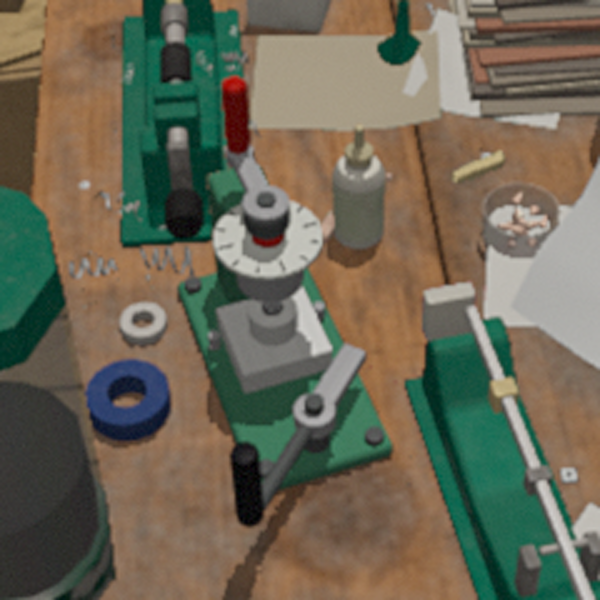

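View pics/topc.png

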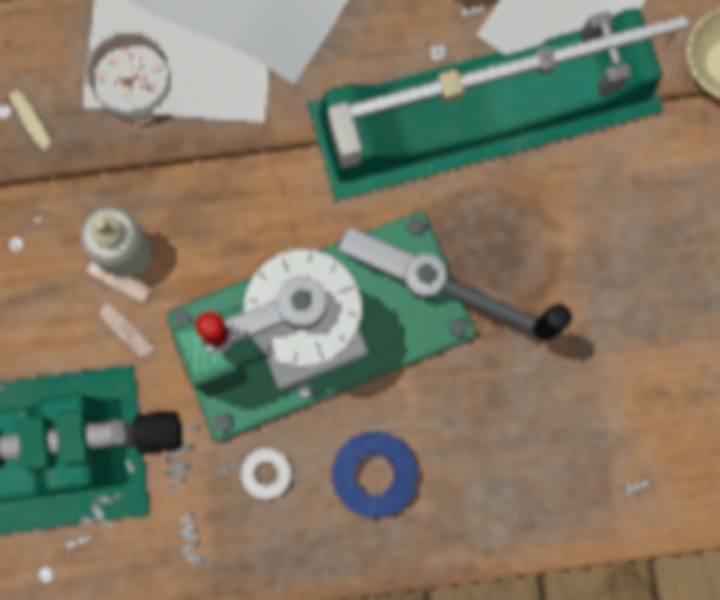

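Top crop: red knob (211,328), hub (302,299), clamp pivot (427,274), black clamp knob (553,320); the network marks agree, and the scene view has the same layout. I'll travel over for a close wrist view.

apply_moves([
  [[0, 0, -0.125, 0.045, -0.087, 0.013, -0.3], [0, 0, -0.25, 0.09, -0.174, 0.026, -0.3], [0, 0, -0.375, 0.136, -0.262, 0.038, -0.3], [0, 0, -0.5, 0.181, -0.349, 0.051, -0.3], [0, 0, -0.625, 0.226, -0.436, 0.064, -0.3], [0, 0, -0.75, 0.271, -0.523, 0.077, -0.3], [0, 0, -0.875, 0.317, -0.611, 0.089, -0.3], [0, 0, -1, 0.362, -0.698, 0.102, -0.3]],
], force=40)

```text
time: 1.8
ee_pos: [0.4408, 0.2178, 0.2908]
tool_rot: [0.459, 0.888, 0.0, 0.0]
force: [1.5, -0.1, -0.6]
width: 0.0299
finger_force: 0.0
```

apply_moves([
  [[0, 0, -0.125, 0, -0.095, 0, -0.3], [0, 0, -0.25, 0, -0.19, 0, -0.3], [0, 0, -0.375, 0, -0.285, 0, -0.3], [0, 0, -0.5, 0, -0.38, 0, -0.3], [0, 0, -0.625, 0, -0.475, 0, -0.3], [0, 0, -0.75, 0, -0.57, 0, -0.3], [0, 0, -0.875, 0, -0.665, 0, -0.3], [0, 0, -1, 0, -0.76, 0, -0.3]],
])

```text
time: 2.6
ee_pos: [0.4399, -0.1623, 0.2906]
tool_rot: [0.673, 0.739, 0.0, 0.0]
force: [1.2, 1.1, 0.3]
width: 0.0295
finger_force: 0.0
```

```bash
cat >> h.py <<'E'
def wrist():
    s=r.read_state();p=r.get_image('wrist')
    T=np.eye(4);T[:3,:3]=R.from_quat(s['tool_rot']).as_matrix();T[:3,3]=s['ee_pos']
    p['T']=T@np.array(p['hand_eye']);return s,p
def watz(p,uv,z):
    x=(uv[0]-p['cx']);y=(uv[1]-p['cy']);rr=np.hypot(x,y);th=rr/p['fx']
    d=p['T'][:3,:3]@np.array([np.sin(th)*x/rr,np.sin(th)*y/rr,np.cos(th)]);c=p['T'][:3,3]
    return c+d*(z-c[2])/d[2]
E
python3 - <<'E'
from h import *
s,p=wrist();print(s['ee_pos'],s['tool_rot'],s['force'],s['width'],p['T'][:3,3])
cv2.imwrite('pics/w1.png',p['img'])
Z=dict(tapper=0,axis_top=.146,crank_knob=.174,clamp_knob=.082,clamp_pivot=.082,oil_dropper=0,steel_ring=0)
for l,z in Z.items():
    m=r.mark_of(l,p)
    if m: print(l,np.round(m[0]['position']),round(m[0]['confidence'],2),np.round(watz(p,m[0]['position'],z),4))
E
```

```text
[ 0.43986457 -0.16229919  0.290628  ] [6.73496001e-01 7.39190757e-01 1.41508430e-04 3.76693381e-04] [1.21420806 1.08778923 0.27788924] 0.029531937949789012 [ 0.43344135 -0.09388749  0.4244093 ]
tapper [361. 156.] 0.79 [ 0.4862 -0.1124  0.    ]
axis_top [389. 166.] 0.64 [ 0.49  -0.111  0.146]
crank_knob [384.  96.] 0.61 [ 0.4758 -0.0624  0.174 ]
clamp_knob [335. 305.] 0.67 [ 0.4677 -0.2597  0.082 ]
clamp_pivot [385. 243.] 0.88 [ 0.5092 -0.1897  0.082 ]
oil_dropper [430.  70.] 0.68 [ 0.5571 -0.0006  0.    ]
steel_ring [293. 116.] 0.73 [ 0.4053 -0.0738  0.    ]
```

View pics/w1.png

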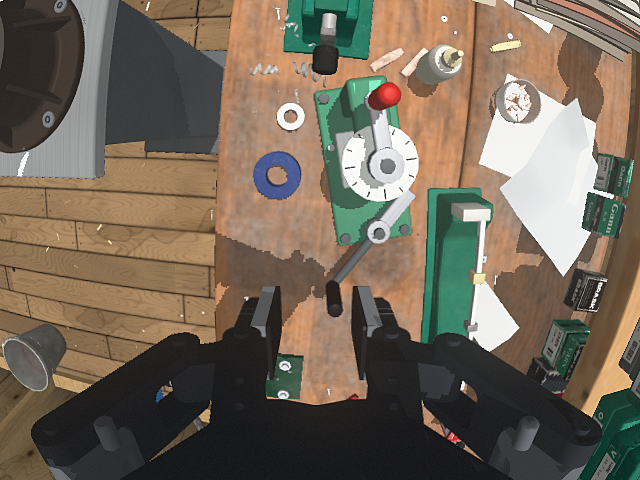

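The wrist view confirms the layout: red knob (384,96), hub (388,166), clamp pivot (378,232), clamp knob (335,300). A green fixture stands to +x at about column 425. I'll push the clamp knob from its -x side with closed fingers.

apply_moves([
  [[0, 0, 0, -0.003, -0.07, -0.03, -1], [0, 0, 0, -0.006, -0.14, -0.06, -1], [0, 0, 0, -0.01, -0.2, -0.1, -1], [0, 0, 0, -0.01, -0.2, -0.18, -1], [0, 0, 0, -0.01, -0.2, -0.26, -1], [0, 0, 0, -0.01, -0.2, -0.34, -1], [0, 0, 0, -0.01, -0.2, -0.42, -1], [0, 0, 0, -0.01, -0.2, -0.433, -1]],
])

```text
time: 3.8
ee_pos: [0.4344, -0.2583, 0.0707]
tool_rot: [0.672, 0.741, -0.0, -0.003]
force: [-0.4, -0.6, 0.5]
width: 0.0
finger_force: 0.0
```

```bash
python3 - <<'E'
from h import *
piv=np.array([.5105,-.190]);u=np.array([.9957,.0928]);a0=np.deg2rad(-121.1)
start=None
s=r.read_state();print(s['ee_pos'],s['force'],s['width'])
c=s['ee_pos'][:2]
for t in np.linspace(0,1.04,14):
    k=piv+.0805*np.array([np.cos(a0+t),np.sin(a0+t)]);tc=k-.0225*u
    print(round(t,2),np.round(tc,4),np.round((tc-c)/.5,3))
E
```

```text
[ 0.43437744 -0.25833617  0.0707308 ] [-0.35062175 -0.56475477  0.49607705] 9.347526085179643e-06
0.0 [ 0.4465 -0.261 ] [ 0.024 -0.005]
0.08 [ 0.4522 -0.2641] [ 0.036 -0.012]
0.16 [ 0.458  -0.2668] [ 0.047 -0.017]
0.24 [ 0.4641 -0.2689] [ 0.059 -0.021]
0.32 [ 0.4703 -0.2706] [ 0.072 -0.025]
0.4 [ 0.4766 -0.2718] [ 0.085 -0.027]
0.48 [ 0.483  -0.2724] [ 0.097 -0.028]
0.56 [ 0.4895 -0.2726] [ 0.11  -0.028]
0.64 [ 0.4959 -0.2722] [ 0.123 -0.028]
0.72 [ 0.5023 -0.2713] [ 0.136 -0.026]
0.8 [ 0.5086 -0.2699] [ 0.148 -0.023]
0.88 [ 0.5147 -0.2681] [ 0.161 -0.019]
0.96 [ 0.5207 -0.2657] [ 0.173 -0.015]
1.04 [ 0.5265 -0.2628] [ 0.184 -0.009]
```

apply_moves([
  [[0, 0, 0, 0.012, 0, 0, -1], [0, 0, 0, 0.024, -0.002, 0, -1], [0, 0, 0, 0.036, -0.006, 0, -1], [0, 0, 0, 0.048, -0.011, 0, -1], [0, 0, 0, 0.06, -0.015, 0, -1], [0, 0, 0, 0.072, -0.018, 0, -1], [0, 0, 0, 0.085, -0.02, 0, -1], [0, 0, 0, 0.097, -0.021, 0, -1]],
])

```text
time: 4.6
ee_pos: [0.485, -0.2713, 0.0758]
tool_rot: [0.672, 0.74, 0.0, 0.002]
force: [-3.5, -2.4, 0.7]
width: -0.0001
finger_force: 1.6
```

apply_moves([
  [[0, 0, 0, 0.01, 0, 0, -1], [0, 0, 0, 0.02, 0, 0, -1], [0, 0, 0, 0.03, 0.001, 0, -1], [0, 0, 0, 0.038, 0.002, 0, -1], [0, 0, 0, 0.046, 0.004, 0, -1], [0, 0, 0, 0.054, 0.006, 0, -1], [0, 0, 0, 0.06, 0.008, 0, -1], [0, 0, 0, 0.06, 0.008, 0, -1]],
])

```text
time: 5.4
ee_pos: [0.5086, -0.2681, 0.0736]
tool_rot: [0.672, 0.74, -0.003, -0.004]
force: [-41.6, -22.3, 15.9]
width: 0.0
finger_force: 21.8
```

```bash
python3 - <<'E'
from h import *
s,p=wrist();print(s['time'],s['ee_pos'],s['force'])
for l,z in dict(clamp_knob=.082,clamp_pivot=.082).items():
    m=r.mark_of(l,p)
    if m: print(l,np.round(m[0]['position']),round(m[0]['confidence'],2),np.round(watz(p,m[0]['position'],z),4))
t=r.get_image('top')
for l,z in dict(clamp_knob=.082,clamp_pivot=.082).items():
    m=r.mark_of(l,t)
    if m: print(l,np.round(m[0]['position']),round(m[0]['confidence'],2),np.round(atz(t,m[0]['position'],z),4))
E
```

```text
5.4 [ 0.50862509 -0.26812468  0.07364755] [-41.63699209 -22.34205263  15.90442784]
clamp_knob [374. 323.] 0.63 [ 0.5307 -0.2667  0.082 ]
clamp_pivot [340. 105.] 0.91 [ 0.5091 -0.1886  0.082 ]
clamp_pivot [352. 257.] 0.88 [ 0.5113 -0.1858  0.082 ]
```

apply_moves([
  [[0, 0, 0, -0.01, -0.004, 0, -1], [0, 0, 0, -0.014, -0.005, 0, -1], [0, 0, 0, -0.014, -0.005, 0, -1], [0, 0, 0, -0.014, -0.005, 0, -1], [0, 0, 0, -0.014, -0.005, 0, -1], [0, 0, 0, -0.014, -0.005, 0, -1], [0, 0, 0, -0.014, -0.005, 0, -1], [0, 0, 0, -0.014, -0.005, 0, -1]],
])

```text
time: 6.5
ee_pos: [0.5069, -0.2692, 0.0738]
tool_rot: [0.672, 0.74, 0.0, 0.0]
force: [0.7, -0.2, 0.0]
width: 0.0003
finger_force: 0.0
```

```bash
python3 - <<'E'
from h import *
s,p=wrist();print(s['time'],s['ee_pos'],s['force'],s['finger_force'])
t=r.get_image('scene')
i=p['img'][0:400,200:540];j=t['img'][180:380,230:400]
cv2.imwrite('pics/c2.png',np.hstack([i,cv2.resize(j,(340,400))]))
E
```

```text
6.5 [ 0.50688083 -0.26920583  0.07380435] [ 0.66255783 -0.23275602  0.00734664] 0.0
```

View pics/c2.png

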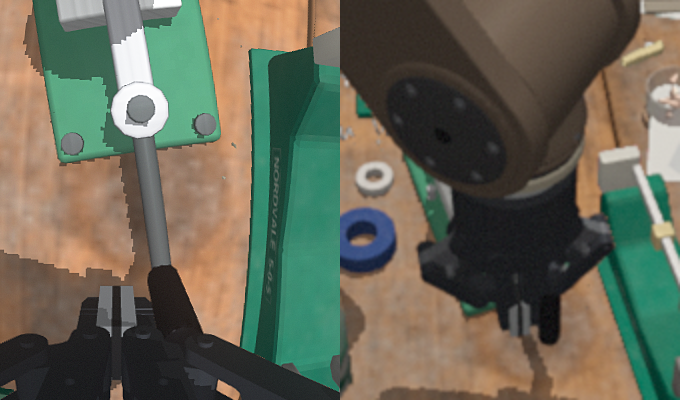

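apply_moves([
  [[0, 0, 0, -0.03, 0, 0, -1], [0, 0, 0, -0.04, 0, 0.08, -1], [0, 0, 0.1, -0.04, 0, 0.17, -1], [0, 0, 0.25, -0.04, 0, 0.26, -1], [0, 0, 0.45, -0.06, 0.05, 0.34, -0.5], [0, 0, 0.65, -0.08, 0.12, 0.41, 0], [0, 0, 0.85, -0.1, 0.18, 0.43, 0.2], [0, 0, 1, -0.1, 0.2, 0.43, 0.2]],
])

```text
time: 7.4
ee_pos: [0.456, -0.1673, 0.2911]
tool_rot: [0.456, 0.89, 0.0, 0.002]
force: [0.5, 0.4, 0.4]
width: 0.0511
finger_force: 0.0
```

```bash
python3 - <<'E'
from h import *
s,p=wrist();print(s['time'],s['ee_pos'],s['tool_rot'],s['force'])
cv2.imwrite('pics/w3.png',p['img'])
Z=dict(tapper=0,axis_top=.146,crank_knob=.174,clamp_knob=.082,clamp_pivot=.082)
t=r.get_image('top')
cv2.imwrite('pics/t3.png',t['img'])
for l,z in Z.items():
  for q,f in ((p,watz),(t,atz)):
    m=r.mark_of(l,q)
    if m: print(l,np.round(m[0]['position']),round(m[0]['confidence'],2),np.round(f(q,m[0]['position'],z),4))
E
```

```text
7.4 [ 0.45597517 -0.16730593  0.29112095] [4.55645531e-01 8.90159631e-01 1.34528425e-04 1.72131957e-03] [0.51013314 0.41633225 0.3624141 ]
tapper [312. 280.] 0.78 [ 0.489  -0.1089  0.    ]
axis_top [395. 188.] 0.74 [ 0.4875 -0.1085  0.146 ]
axis_top [310. 269.] 0.81 [ 0.4913 -0.1091  0.146 ]
crank_knob [429. 130.] 0.88 [ 0.4744 -0.0617  0.174 ]
clamp_knob [321. 322.] 0.88 [ 0.5295 -0.2624  0.082 ]
clamp_pivot [346. 259.] 0.61 [ 0.5089 -0.1913  0.082 ]
```

View pics/w3.png

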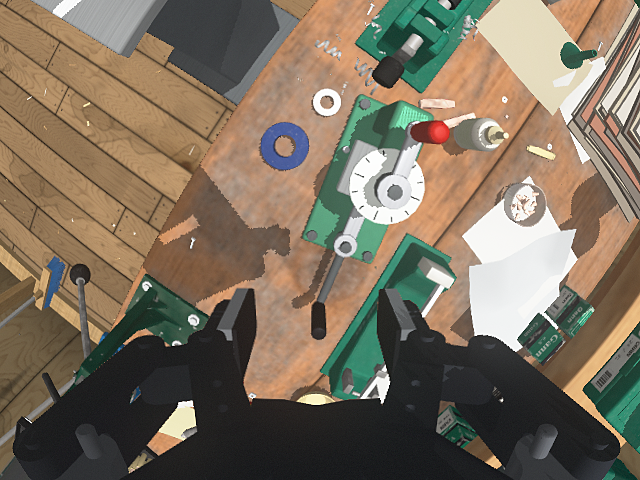

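apply_moves([
  [[0, 0, 0, 0.02, -0.08, 0, -1], [0, 0, 0, 0.05, -0.16, -0.02, -1], [0, 0, 0, 0.078, -0.24, -0.06, -1], [0, 0, 0, 0.078, -0.246, -0.15, -1], [0, 0, 0, 0.078, -0.246, -0.24, -1], [0, 0, 0, 0.078, -0.246, -0.33, -1], [0, 0, 0, 0.078, -0.246, -0.42, -1], [0, 0, 0, 0.078, -0.246, -0.43, -1]],
])

```text
time: 8.8
ee_pos: [0.4939, -0.2912, 0.0693]
tool_rot: [0.458, 0.889, 0.001, -0.004]
force: [-0.6, -0.8, 0.1]
width: -0.0002
finger_force: 0.0
```

apply_moves([
  [[0, 0, 0, 0.005, 0.003, 0, -1], [0, 0, 0, 0.01, 0.006, 0, -1], [0, 0, 0, 0.015, 0.01, 0, -1], [0, 0, 0, 0.02, 0.013, 0, -1], [0, 0, 0, 0.024, 0.016, 0, -1], [0, 0, 0, 0.028, 0.018, 0, -1], [0, 0, 0, 0.03, 0.02, 0, -1], [0, 0, 0, 0.032, 0.022, 0, -1]],
])

```text
time: 9.6
ee_pos: [0.5119, -0.2812, 0.0739]
tool_rot: [0.458, 0.889, 0.0, -0.0]
force: [-0.5, -0.7, 0.3]
width: 0.0002
finger_force: 0.0
```

apply_moves([
  [[0, 0, 0, 0.002, 0.001, 0, -1], [0, 0, 0, 0.004, 0.002, 0, -1], [0, 0, 0, 0.005, 0.003, 0, -1], [0, 0, 0, 0.006, 0.004, 0, -1], [0, 0, 0, 0.007, 0.004, 0, -1], [0, 0, 0, 0.008, 0.005, 0, -1], [0, 0, 0, 0.008, 0.005, 0, -1], [0, 0, 0, 0.008, 0.005, 0, -1]],
])

```text
time: 10.4
ee_pos: [0.514, -0.28, 0.0737]
tool_rot: [0.458, 0.889, -0.001, -0.001]
force: [-14.2, -12.0, 3.0]
width: -0.0002
finger_force: 8.8
```

apply_moves([
  [[0, 0, 0, 0.001, 0.001, 0, -1], [0, 0, 0, 0.002, 0.001, 0, -1], [0, 0, 0, 0.003, 0.002, 0, -1], [0, 0, 0, 0.004, 0.002, 0, -1], [0, 0, 0, 0.004, 0.002, 0, -1], [0, 0, 0, 0.004, 0.002, 0, -1], [0, 0, 0, 0.004, 0.002, 0, -1], [0, 0, 0, 0.004, 0.002, 0, -1]],
])

```text
time: 11.2
ee_pos: [0.5144, -0.2798, 0.0737]
tool_rot: [0.458, 0.889, -0.002, -0.002]
force: [-26.5, -20.6, 6.7]
width: -0.0002
finger_force: 16.5
```

apply_moves([
  [[0, 0, 0, -0.03, -0.02, 0, -1], [0, 0, 0, -0.045, -0.025, 0.05, -1], [0, 0, 0, -0.045, -0.025, 0.13, -1], [0, 0, 0, -0.045, -0.025, 0.21, -0.5], [0, 0, 0, -0.05, -0.01, 0.29, 0.3], [0, 0, 0, -0.06, 0.06, 0.36, 0.3], [0, 0, 0, -0.07, 0.15, 0.373, 0.3], [0, 0, 0, -0.07, 0.24, 0.373, 0.3]],
])

```text
time: 12.0
ee_pos: [0.4823, -0.1569, 0.2619]
tool_rot: [0.459, 0.889, 0.0, 0.002]
force: [1.6, -0.0, -0.8]
width: 0.0558
finger_force: 0.0
```

apply_moves([
  [[0, 0, 0, -0.006, 0.09, 0, 0.3], [0, 0, 0, -0.01, 0.15, 0, 0.3], [0, 0, 0, -0.01, 0.19, 0, 0.3], [0, 0, 0, -0.01, 0.19, 0, 0.3], [0, 0, 0, -0.01, 0.19, 0, 0.3], [0, 0, 0, -0.01, 0.19, 0, 0.3], [0, 0, 0, -0.01, 0.19, 0, 0.3], [0, 0, 0, -0.01, 0.19, 0, 0.3]],
])

```text
time: 12.8
ee_pos: [0.4778, -0.0635, 0.2602]
tool_rot: [0.458, 0.889, 0.0, -0.0]
force: [-0.1, -0.6, -0.5]
width: 0.0557
finger_force: 0.0
```

```bash
python3 - <<'E'
from h import *
s,p=wrist();print(s['time'],s['ee_pos'],s['tool_rot'],s['force'],s['width'])
cv2.imwrite('pics/w4.png',p['img'])
for l,z in dict(axis_top=.146,crank_knob=.174,clamp_knob=.082).items():
    m=r.mark_of(l,p)
    if m: print(l,np.round(m[0]['position']),round(m[0]['confidence'],2),np.round(watz(p,m[0]['position'],z),4))
E
```

```text
12.8 [ 0.47779556 -0.06352343  0.26022306] [ 4.58459882e-01  8.88715103e-01  2.07046719e-05 -4.39328395e-05] [-0.05617083 -0.63231695 -0.51034401] 0.05573620077490793
axis_top [295. 298.] 0.7 [ 0.4912 -0.1112  0.146 ]
crank_knob [314. 244.] 0.79 [ 0.4743 -0.0625  0.174 ]
clamp_knob [246. 394.] 0.68 [ 0.528 -0.266  0.082]
```

View pics/w4.png

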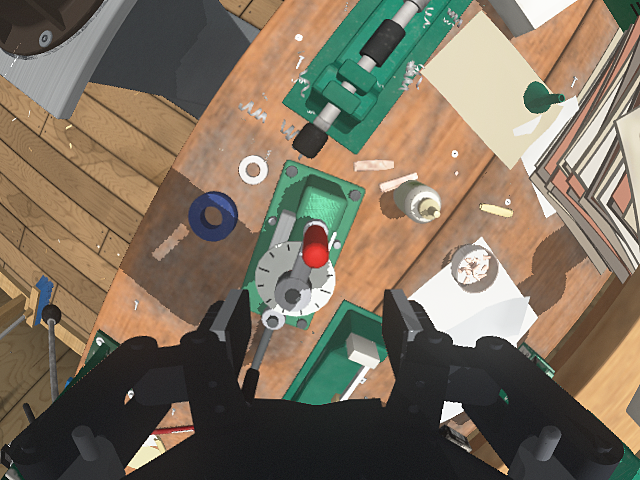

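The wrist view shows the red knob (314,244), hub (292,297) and the clamp lever folded along the base. Descending onto the knob.

apply_moves([
  [[0, 0, 0, -0.006, 0.002, -0.05, 0.3], [0, 0, 0, -0.006, 0.002, -0.1, 0.3], [0, 0, 0, -0.006, 0.002, -0.15, 0.3], [0, 0, 0, -0.006, 0.002, -0.194, 0.3], [0, 0, 0, -0.006, 0.002, -0.194, 0.3], [0, 0, 0, -0.006, 0.002, -0.194, -0.3], [0, 0, 0, -0.006, 0.002, -0.194, -0.5], [0, 0, 0, -0.006, 0.002, -0.194, -0.5]],
], force=40)

```text
time: 13.8
ee_pos: [0.4752, -0.0619, 0.1644]
tool_rot: [0.458, 0.889, 0.0, 0.001]
force: [-0.1, -0.0, 1.1]
width: 0.0215
finger_force: 0.0
```

apply_moves([
  [[0, 0, 0, 0, 0, 0, -0.6], [0, 0, 0, 0, 0, 0, -0.7], [0, 0, 0, 0, 0, 0, -0.8], [0, 0, 0, 0, 0, 0, -1], [0, 0, 0, 0, 0, 0, -1], [0, 0, 0, 0, 0, 0, -1], [0, 0, 0, 0, 0, 0, -1], [0, 0, 0, 0, 0, 0, -1]],
])

```text
time: 14.6
ee_pos: [0.4752, -0.0618, 0.164]
tool_rot: [0.458, 0.889, 0.0, 0.001]
force: [-0.1, 1.9, 7.1]
width: 0.0148
finger_force: 38.9
```

```bash
cat > arc.py <<'E'
import sys,numpy as np
# rows from TCP angle a0 to a1 (forward-positive, clockwise) of a knob gripped at angle A0, in move units
from h import r
def rows(A0,a0,a1,n=8,Rr=.05):
    f=lambda a:np.array([Rr*np.cos(A0-a),Rr*np.sin(A0-a),-.006*a/(2*np.pi)])
    return [np.round((f(a0+(a1-a0)*i/n)-f(a0))/.5,3).tolist() for i in range(1,n+1)]
E
python3 - <<'E'
from arc import *
s=r.read_state();print(s['ee_pos'],s['force'],s['width'],s['finger_force'])
A0=np.deg2rad(107.5);e=np.pi/2+.03
for a in ((0,e),(e,2*e),(2*e,2*e-np.pi/2-.12)): print(rows(A0,*a))
E
```

```text
[ 0.47520647 -0.06177702  0.16403332] [-0.08579885  1.87589189  7.10878647] 0.014817959452621274 38.88019127771258
[[0.02, 0.004, -0.0], [0.04, 0.004, -0.001], [0.059, 0.0, -0.001], [0.078, -0.007, -0.002], [0.094, -0.019, -0.002], [0.108, -0.033, -0.002], [0.119, -0.05, -0.003], [0.126, -0.068, -0.003]]
[[0.003, -0.02, -0.0], [0.003, -0.04, -0.001], [-0.001, -0.059, -0.001], [-0.01, -0.077, -0.002], [-0.021, -0.094, -0.002], [-0.036, -0.107, -0.002], [-0.053, -0.117, -0.003], [-0.072, -0.124, -0.003]]
[[0.02, 0.007, 0.0], [0.038, 0.019, 0.001], [0.053, 0.033, 0.001], [0.064, 0.051, 0.002], [0.072, 0.07, 0.002], [0.076, 0.091, 0.002], [0.075, 0.112, 0.003], [0.069, 0.133, 0.003]]
```

apply_moves([
  [[0, 0, 0, 0.02, 0.004, 0, -1], [0, 0, 0, 0.04, 0.004, -0.001, -1], [0, 0, 0, 0.059, 0, -0.001, -1], [0, 0, 0, 0.078, -0.007, -0.002, -1], [0, 0, 0, 0.094, -0.019, -0.002, -1], [0, 0, 0, 0.108, -0.033, -0.002, -1], [0, 0, 0, 0.119, -0.05, -0.003, -1], [0, 0, 0, 0.126, -0.068, -0.003, -1]],
])

```text
time: 15.4
ee_pos: [0.5378, -0.0959, 0.1625]
tool_rot: [0.458, 0.889, 0.0, -0.0]
force: [-4.2, 3.2, 6.8]
width: 0.0149
finger_force: 39.2
```

apply_moves([
  [[0, 0, 0, 0.003, -0.02, 0, -1], [0, 0, 0, 0.003, -0.04, -0.001, -1], [0, 0, 0, -0.001, -0.059, -0.001, -1], [0, 0, 0, -0.01, -0.077, -0.002, -1], [0, 0, 0, -0.021, -0.094, -0.002, -1], [0, 0, 0, -0.036, -0.107, -0.002, -1], [0, 0, 0, -0.053, -0.117, -0.003, -1], [0, 0, 0, -0.072, -0.124, -0.003, -1]],
])

```text
time: 16.2
ee_pos: [0.5024, -0.1582, 0.1611]
tool_rot: [0.458, 0.889, 0.0, 0.001]
force: [3.6, 1.6, 4.5]
width: 0.0147
finger_force: 39.1
```

```bash
python3 - <<'E'
from h import *
s=r.read_state();print(s['time'],s['ee_pos'],s['force'],s['wrist_torque'],s['width'],s['finger_force'],s['joint_velocities'])
c=np.array([.490,-.1102]);d=s['ee_pos'][:2]-c;a=np.arctan2(d[1],d[0])
print(np.linalg.norm(d),np.deg2rad(107.5)-a)
E
```

```text
16.2 [ 0.50236741 -0.15820338  0.16111644] [3.60735511 1.64550625 4.54436394] [ 0.41641835 -0.53304086  0.07570051] 0.014682128034077781 39.11804642819334 [-0.13386086 -0.09835661  0.19883608  0.00172198 -0.09374143 -0.13110316]
0.049570936308672126 3.194872641653185
```

```bash
python3 - <<'E'
from arc import *
A0=np.deg2rad(107.5)
f=lambda a:np.array([.05*np.cos(A0-a),.05*np.sin(A0-a),-.006*a/(2*np.pi)])
seq=[3.212,3.222]+list(np.linspace(3.222,2.36,7)[1:])
print([np.round((f(a)-f(3.2016))/.5,3).tolist() for a in seq])
print(rows(A0,2.36,1.50))
print(rows(A0,1.50,3.10)); print(rows(A0,3.10,np.pi*1.5+.075))
E
```

```text
[[-0.001, -0.0, -0.0], [-0.002, -0.0, -0.0], [0.012, 0.004, 0.0], [0.025, 0.01, 0.001], [0.037, 0.018, 0.001], [0.047, 0.027, 0.001], [0.057, 0.038, 0.001], [0.064, 0.05, 0.002]]
[[0.004, 0.01, 0.0], [0.008, 0.02, 0.0], [0.01, 0.03, 0.001], [0.011, 0.041, 0.001], [0.011, 0.052, 0.001], [0.01, 0.063, 0.001], [0.008, 0.073, 0.001], [0.004, 0.083, 0.002]]
[[0.005, -0.019, -0.0], [0.007, -0.039, -0.001], [0.005, -0.059, -0.001], [-0.002, -0.078, -0.002], [-0.012, -0.095, -0.002], [-0.025, -0.11, -0.002], [-0.041, -0.122, -0.003], [-0.059, -0.131, -0.003]]
[[-0.02, -0.005, -0.0], [-0.041, -0.006, -0.001], [-0.062, -0.002, -0.001], [-0.082, 0.006, -0.002], [-0.099, 0.018, -0.002], [-0.113, 0.033, -0.002], [-0.124, 0.051, -0.003], [-0.131, 0.071, -0.003]]
```

apply_moves([
  [[0, 0, 0, -0.001, 0, 0, -1], [0, 0, 0, -0.002, 0, 0, -1], [0, 0, 0.05, 0.012, 0.004, 0, -1], [0, 0, 0.1, 0.025, 0.01, 0.001, -1], [0, 0, 0.15, 0.037, 0.018, 0.001, -1], [0, 0, 0.2, 0.047, 0.027, 0.001, -1], [0, 0, 0.25, 0.057, 0.038, 0.001, -1], [0, 0, 0.3, 0.064, 0.05, 0.002, -1]],
])

```text
time: 17.0
ee_pos: [0.5338, -0.1329, 0.1618]
tool_rot: [0.386, 0.922, -0.0, 0.0]
force: [-2.1, -1.8, 4.5]
width: 0.0151
finger_force: 39.2
```

apply_moves([
  [[0, 0, 0.05, 0.004, 0.01, 0, -1], [0, 0, 0.1, 0.008, 0.02, 0, -1], [0, 0, 0.15, 0.01, 0.03, 0.001, -1], [0, 0, 0.2, 0.011, 0.041, 0.001, -1], [0, 0, 0.25, 0.011, 0.052, 0.001, -1], [0, 0, 0.3, 0.01, 0.063, 0.001, -1], [0, 0, 0.35, 0.008, 0.073, 0.001, -1], [0, 0, 0.4, 0.004, 0.083, 0.002, -1]],
])

```text
time: 17.8
ee_pos: [0.536, -0.0914, 0.1627]
tool_rot: [0.287, 0.958, -0.0, 0.001]
force: [-0.1, -3.6, 2.5]
width: 0.0149
finger_force: 39.0
```

```bash
cat > st.py <<'E'
from h import *
s=r.read_state();print(s['time'],s['ee_pos'],s['force'],s['width'],s['finger_force'])
d=s['ee_pos'][:2]-np.array([.490,-.1102]);a=np.arctan2(d[1],d[0])
tang=np.array([np.sin(a),-np.cos(a)]);rad=d/np.linalg.norm(d)
print('R',np.linalg.norm(d),'A',(np.deg2rad(107.0)-a)%(2*np.pi),'resist',-s['force'][:2]@tang,'radial',s['force'][:2]@rad)
E
python3 st.py
```

```text
17.8 [ 0.53602826 -0.09137857  0.16265227] [-0.09681321 -3.57934815  2.51345214] 0.014944970665773456 38.991074276855215
R 0.04972773140372522 A 1.4793383115499295 resist -3.276421652104856 radial -1.4443570004335806
```

apply_moves([
  [[0, 0, 0, 0.005, -0.019, 0, -1], [0, 0, 0, 0.007, -0.039, -0.001, -1], [0, 0, 0, 0.005, -0.059, -0.001, -1], [0, 0, 0, -0.002, -0.078, -0.002, -1], [0, 0, 0, -0.012, -0.095, -0.002, -1], [0, 0, 0, -0.025, -0.11, -0.002, -1], [0, 0, 0, -0.041, -0.122, -0.003, -1], [0, 0, 0, -0.059, -0.131, -0.003, -1]],
])

```text
time: 18.6
ee_pos: [0.5063, -0.1575, 0.161]
tool_rot: [0.289, 0.957, 0.001, 0.0]
force: [0.9, 7.0, 6.8]
width: 0.0146
finger_force: 39.5
```

apply_moves([
  [[0, 0, 0, -0.02, -0.005, 0, -1], [0, 0, 0, -0.041, -0.006, -0.001, -1], [0, 0, 0, -0.062, -0.002, -0.001, -1], [0, 0, 0, -0.082, 0.006, -0.002, -1], [0, 0, 0, -0.099, 0.018, -0.002, -1], [0, 0, 0, -0.113, 0.033, -0.002, -1], [0, 0, 0, -0.124, 0.051, -0.003, -1], [0, 0, 0, -0.131, 0.071, -0.003, -1]],
])

```text
time: 19.4
ee_pos: [0.4406, -0.1217, 0.1596]
tool_rot: [0.289, 0.957, -0.0, 0.0]
force: [0.4, -3.1, 5.3]
width: 0.0151
finger_force: 39.5
```

```bash
python3 st.py; python3 - <<'E'
from arc import *
A0=np.deg2rad(107.5);a=np.pi*1.5+.075;b=np.pi-.07
m=(a+b)/2
print(rows(A0,a,m));print(rows(A0,m,b));print(rows(A0,b,4.1)); print(rows(A0,4.1,5.05))
E
```

```text
19.4 [ 0.44062663 -0.12168217  0.15958752] [ 0.36398169 -3.14965992  5.32259988] 0.015092410539901098 39.53113821626175
R 0.05069092829420416 A 4.780598493523413 resist 3.150240872423728 radial 0.3589188179119041
[[0.003, -0.01, 0.0], [0.007, -0.02, 0.0], [0.012, -0.03, 0.001], [0.018, -0.038, 0.001], [0.025, -0.047, 0.001], [0.033, -0.054, 0.001], [0.042, -0.06, 0.001], [0.051, -0.066, 0.002]]
[[0.01, -0.004, 0.0], [0.02, -0.008, 0.0], [0.03, -0.01, 0.001], [0.041, -0.011, 0.001], [0.052, -0.011, 0.001], [0.062, -0.01, 0.001], [0.073, -0.008, 0.001], [0.083, -0.004, 0.002]]
[[-0.012, -0.004, -0.0], [-0.025, -0.006, -0.0], [-0.038, -0.007, -0.001], [-0.051, -0.006, -0.001], [-0.063, -0.003, -0.001], [-0.075, 0.001, -0.001], [-0.087, 0.006, -0.002], [-0.097, 0.014, -0.002]]
[[-0.009, 0.008, -0.0], [-0.017, 0.017, -0.0], [-0.024, 0.026, -0.001], [-0.03, 0.037, -0.001], [-0.034, 0.048, -0.001], [-0.037, 0.059, -0.001], [-0.039, 0.071, -0.002], [-0.039, 0.083, -0.002]]
```

apply_moves([
  [[0, 0, 0, 0.003, -0.01, 0, -1], [0, 0, 0, 0.007, -0.02, 0, -1], [0, 0, 0, 0.012, -0.03, 0.001, -1], [0, 0, 0, 0.018, -0.038, 0.001, -1], [0, 0, 0, 0.025, -0.047, 0.001, -1], [0, 0, 0, 0.033, -0.054, 0.001, -1], [0, 0, 0, 0.042, -0.06, 0.001, -1], [0, 0, 0, 0.051, -0.066, 0.002, -1]],
])

```text
time: 20.2
ee_pos: [0.4658, -0.1542, 0.1602]
tool_rot: [0.288, 0.957, 0.0, -0.001]
force: [-2.2, 3.1, 4.2]
width: 0.0149
finger_force: 39.4
```

apply_moves([
  [[0, 0, 0, 0.01, -0.004, 0, -1], [0, 0, 0, 0.02, -0.008, 0, -1], [0, 0, 0, 0.03, -0.01, 0.001, -1], [0, 0, 0, 0.041, -0.011, 0.001, -1], [0, 0, 0, 0.052, -0.011, 0.001, -1], [0, 0, 0, 0.062, -0.01, 0.001, -1], [0, 0, 0, 0.073, -0.008, 0.001, -1], [0, 0, 0, 0.083, -0.004, 0.002, -1]],
])

```text
time: 21.0
ee_pos: [0.5074, -0.1564, 0.1611]
tool_rot: [0.288, 0.958, -0.0, -0.001]
force: [-3.2, -1.9, 4.2]
width: 0.015
finger_force: 39.4
```

```bash
python3 st.py
```

```text
21.0 [ 0.50737675 -0.15636833  0.16111386] [-3.22844661 -1.87493378  4.18068344] 0.0149655287623604 39.363291326444596
R 0.04933017208016733 A 3.078320256173101 resist -3.6819704318793955 radial 0.6175256509654696
```

apply_moves([
  [[0, 0, 0, -0.012, -0.004, 0, -1], [0, 0, 0, -0.025, -0.006, 0, -1], [0, 0, 0, -0.038, -0.007, -0.001, -1], [0, 0, 0, -0.051, -0.006, -0.001, -1], [0, 0, 0, -0.063, -0.003, -0.001, -1], [0, 0, 0, -0.075, 0.001, -0.001, -1], [0, 0, 0, -0.087, 0.006, -0.002, -1], [0, 0, 0, -0.097, 0.014, -0.002, -1]],
])

```text
time: 21.8
ee_pos: [0.4589, -0.1493, 0.1604]
tool_rot: [0.288, 0.958, -0.0, 0.0]
force: [3.1, -1.7, -0.3]
width: 0.0151
finger_force: 39.1
```

apply_moves([
  [[0, 0, 0, -0.009, 0.008, 0, -1], [0, 0, 0, -0.017, 0.017, 0, -1], [0, 0, 0, -0.024, 0.026, -0.001, -1], [0, 0, 0, -0.03, 0.037, -0.001, -1], [0, 0, 0, -0.034, 0.048, -0.001, -1], [0, 0, 0, -0.037, 0.059, -0.001, -1], [0, 0, 0, -0.039, 0.071, -0.002, -1], [0, 0, 0, -0.039, 0.083, -0.002, -1]],
])

```text
time: 22.6
ee_pos: [0.4395, -0.1073, 0.1594]
tool_rot: [0.288, 0.958, 0.0, -0.0]
force: [-1.7, -2.4, 3.2]
width: 0.0152
finger_force: 39.6
```

```bash
python3 st.py; python3 - <<'E'
from arc import *
A0=np.deg2rad(107.5)
for a in np.arange(5.05,6.1,.1): print(round(a,2),rows(A0,a,a+.1,4))
E
```

```text
22.6 [ 0.43948289 -0.10725274  0.15940093] [-1.69851125 -2.37292477  3.18572135] 0.015187962420296179 39.57782959390897
R 0.05060301281277016 A 5.06737062382674 resist 2.46782248479423 radial 1.557422423808478
5.05 [[0.0, 0.002, -0.0], [0.0, 0.005, -0.0], [0.001, 0.007, -0.0], [0.001, 0.01, -0.0]]
5.15 [[0.0, 0.002, -0.0], [0.001, 0.005, -0.0], [0.001, 0.007, -0.0], [0.002, 0.01, -0.0]]
5.25 [[0.001, 0.002, -0.0], [0.001, 0.005, -0.0], [0.002, 0.007, -0.0], [0.003, 0.01, -0.0]]
5.35 [[0.001, 0.002, -0.0], [0.002, 0.005, -0.0], [0.003, 0.007, -0.0], [0.004, 0.009, -0.0]]
5.45 [[0.001, 0.002, -0.0], [0.002, 0.004, -0.0], [0.003, 0.007, -0.0], [0.005, 0.009, -0.0]]
5.55 [[0.001, 0.002, -0.0], [0.003, 0.004, -0.0], [0.004, 0.006, -0.0], [0.005, 0.008, -0.0]]
5.65 [[0.002, 0.002, -0.0], [0.003, 0.004, -0.0], [0.005, 0.006, -0.0], [0.006, 0.008, -0.0]]
5.75 [[0.002, 0.002, -0.0], [0.003, 0.004, -0.0], [0.005, 0.005, -0.0], [0.007, 0.007, -0.0]]
5.85 [[0.002, 0.002, -0.0], [0.004, 0.003, -0.0], [0.006, 0.005, -0.0], [0.008, 0.006, -0.0]]
5.95 [[0.002, 0.001, -0.0], [0.004, 0.003, -0.0], [0.006, 0.004, -0.0], [0.008, 0.006, -0.0]]
6.05 [[0.002, 0.001, -0.0], [0.004, 0.002, -0.0], [0.007, 0.004, -0.0], [0.009, 0.005, -0.0]]
```

apply_moves([
  [[0, 0, 0, 0, 0.003, 0, -1], [0, 0, 0, 0, 0.005, 0, -1], [0, 0, 0, 0.001, 0.008, 0, -1], [0, 0, 0, 0.001, 0.01, 0, -1], [0, 0, 0, 0.002, 0.013, 0, -1], [0, 0, 0, 0.002, 0.015, 0, -1], [0, 0, 0, 0.002, 0.015, 0, -1], [0, 0, 0, 0.002, 0.015, 0, -1]],
])

```text
time: 23.4
ee_pos: [0.4405, -0.1002, 0.1592]
tool_rot: [0.288, 0.958, 0.0, -0.0]
force: [-4.2, -1.8, 4.6]
width: 0.0148
finger_force: 39.7
```

```bash
python3 st.py
```

```text
23.4 [ 0.44051651 -0.10022427  0.15922892] [-4.21161427 -1.84497789  4.57146033] 0.01476456358859631 39.6928449900588
R 0.05047901539893477 A 5.208025798988876 resist 2.64089702468474 radial 3.7639475423408335
```

apply_moves([
  [[0, 0, 0, 0.001, 0.003, 0, -1], [0, 0, 0, 0.001, 0.005, 0, -1], [0, 0, 0, 0.002, 0.007, 0, -1], [0, 0, 0, 0.003, 0.01, 0, -1], [0, 0, 0, 0.003, 0.01, 0, -1], [0, 0, 0, 0.003, 0.01, 0, -1], [0, 0, 0, 0.003, 0.01, 0, -1], [0, 0, 0, 0.003, 0.01, 0, -1]],
])

```text
time: 24.2
ee_pos: [0.4419, -0.0951, 0.1592]
tool_rot: [0.288, 0.958, 0.0, -0.001]
force: [-5.2, -1.6, 4.4]
width: 0.0149
finger_force: 39.6
```

```bash
python3 st.py
```

```text
24.2 [ 0.44189245 -0.09511628  0.15917395] [-5.24051229 -1.60600886  4.36019349] 0.0148639267691721 39.62717219197657
R 0.05041681337281506 A 5.312928436762643 resist 3.1003061959940013 radial 4.519992809340348
```

apply_moves([
  [[0, 0, 0, 0, 0.003, 0, -1], [0, 0, 0, 0.001, 0.005, 0, -1], [0, 0, 0, 0.002, 0.007, 0, -1], [0, 0, 0, 0.002, 0.01, -0.001, -1], [0, 0, 0, 0.002, 0.01, -0.001, -1], [0, 0, 0, 0.002, 0.01, -0.001, -1], [0, 0, 0, 0.002, 0.01, -0.001, -1], [0, 0, 0, 0.002, 0.01, -0.001, -1]],
])

```text
time: 25.0
ee_pos: [0.4435, -0.0902, 0.159]
tool_rot: [0.288, 0.958, 0.0, 0.0]
force: [-4.3, -1.7, 5.9]
width: 0.0153
finger_force: 39.9
```

```bash
python3 st.py
```

```text
25.0 [ 0.44346363 -0.09021747  0.15899104] [-4.32937141 -1.72434266  5.85919257] 0.015327698126364432 39.87935428682249
R 0.05064519506184761 A 5.414683186750734 resist 3.292641455027256 radial 3.2977760122731983
```

apply_moves([
  [[0, 0, 0, 0.001, 0.002, 0, -1], [0, 0, 0, 0.002, 0.004, 0, -1], [0, 0, 0, 0.003, 0.007, 0, -1], [0, 0, 0, 0.004, 0.009, 0, -1], [0, 0, 0, 0.004, 0.009, 0, -1], [0, 0, 0, 0.004, 0.009, 0, -1], [0, 0, 0, 0.004, 0.009, 0, -1], [0, 0, 0, 0.004, 0.009, 0, -1]],
])

```text
time: 25.8
ee_pos: [0.4454, -0.0859, 0.1589]
tool_rot: [0.288, 0.958, 0.0, 0.0]
force: [-2.6, -1.6, 5.6]
width: 0.015
finger_force: 39.7
```

```bash
python3 st.py
```

```text
25.8 [ 0.44538286 -0.08587249  0.15888569] [-2.56767029 -1.60542515  5.55030644] 0.015035691836925184 39.713918371126056
R 0.05081847185699232 A 5.508284254132466 resist 2.638696155110488 radial 1.4858005308951745
```

Still free (about 3 N); continuing in 0.1 rad steps.

apply_moves([
  [[0, 0, 0, 0.001, 0.002, 0, -1], [0, 0, 0, 0.002, 0.004, 0, -1], [0, 0, 0, 0.004, 0.006, 0, -1], [0, 0, 0, 0.005, 0.009, 0, -1], [0, 0, 0, 0.005, 0.009, 0, -1], [0, 0, 0, 0.005, 0.009, 0, -1], [0, 0, 0, 0.005, 0.009, 0, -1], [0, 0, 0, 0.005, 0.009, 0, -1]],
])

```text
time: 26.6
ee_pos: [0.4479, -0.0815, 0.1588]
tool_rot: [0.288, 0.958, -0.0, 0.0]
force: [-2.1, -4.1, 4.5]
width: 0.0151
finger_force: 39.6
```

```bash
python3 st.py
```

```text
26.6 [ 0.44788065 -0.08148265  0.15884789] [-2.09131977 -4.1342924   4.45738138] 0.015073337088273879 39.58445596595993
R 0.05097769367392038 A 5.607507507784857 resist 4.593986671745315 radial -0.601064449703517
```

apply_moves([
  [[0, 0, 0, 0.001, 0.002, 0, -1], [0, 0, 0, 0.003, 0.004, 0, -1], [0, 0, 0, 0.004, 0.006, 0, -1], [0, 0, 0, 0.005, 0.008, 0, -1], [0, 0, 0, 0.005, 0.008, 0, -1], [0, 0, 0, 0.005, 0.008, 0, -1], [0, 0, 0, 0.005, 0.008, 0, -1], [0, 0, 0, 0.005, 0.008, 0, -1]],
])

```text
time: 27.4
ee_pos: [0.4503, -0.0779, 0.1588]
tool_rot: [0.288, 0.958, -0.0, 0.0]
force: [-3.7, -8.0, 3.0]
width: 0.0149
finger_force: 39.7
```

```bash
python3 st.py
```

```text
27.4 [ 0.45034655 -0.07787262  0.15881783] [-3.71631314 -7.97167663  3.01810446] 0.014912837737138992 39.712109340707684
R 0.05116107951455428 A 5.693064361402909 resist 8.52685644426503 radial -2.1566944142401328
```

apply_moves([
  [[0, 0, 0, 0.001, 0.001, 0, -1], [0, 0, 0, 0.003, 0.002, 0, -1], [0, 0, 0, 0.004, 0.003, 0, -1], [0, 0, 0, 0.005, 0.004, 0, -1], [0, 0, 0, 0.005, 0.004, 0, -1], [0, 0, 0, 0.005, 0.004, 0, -1], [0, 0, 0, 0.005, 0.004, 0, -1], [0, 0, 0, 0.005, 0.004, 0, -1]],
])

```text
time: 28.2
ee_pos: [0.4523, -0.0758, 0.1588]
tool_rot: [0.288, 0.958, -0.001, -0.0]
force: [-6.4, -9.9, 6.4]
width: 0.0151
finger_force: 40.0
```

```bash
python3 st.py; python3 -c "
from arc import *
print(rows(np.deg2rad(107.5),5.75,5.55,4))"
```

```text
28.2 [ 0.45225761 -0.07582936  0.15878244] [-6.39343165 -9.86674204  6.40614299] 0.015095299186290611 40.0289804967181
R 0.05104732136357527 A 5.747770652965471 resist 11.59984040053336 radial -1.9163166447838094
[[-0.003, -0.004, 0.0], [-0.006, -0.008, 0.0], [-0.009, -0.012, 0.0], [-0.012, -0.016, 0.0]]
```

apply_moves([
  [[0, 0, 0, -0.002, -0.003, 0, -1], [0, 0, 0, -0.004, -0.006, 0, -1], [0, 0, 0, -0.006, -0.009, 0, -1], [0, 0, 0, -0.009, -0.012, 0, -1], [0, 0, 0, -0.011, -0.015, 0, -1], [0, 0, 0, -0.012, -0.016, 0, -1], [0, 0, 0, -0.012, -0.016, 0, -1], [0, 0, 0, -0.012, -0.016, 0, -1]],
])

```text
time: 29.0
ee_pos: [0.4468, -0.0833, 0.1588]
tool_rot: [0.288, 0.958, 0.0, 0.0]
force: [-2.8, -2.3, 4.9]
width: 0.0149
finger_force: 39.7
```

```bash
python3 st.py
```

```text
29.0 [ 0.44684717 -0.08326129  0.15884266] [-2.75852558 -2.2887257   4.8639545 ] 0.014918892793506578 39.74569507234264
R 0.050871025867385095 A 5.567164068876783 resist 3.402253556219453 radial 1.1280068510250745
```

apply_moves([
  [[0, 0, 0, -0.001, -0.001, 0, -1], [0, 0, 0, -0.002, -0.003, 0, -1], [0, 0, 0, -0.002, -0.003, 0, -1], [0, 0, 0, -0.002, -0.003, 0, -0.5], [0, 0, 0, -0.002, -0.003, 0, 0], [0, 0, 0, -0.002, -0.003, 0, 0.3], [0, 0, 0, -0.002, -0.003, 0, 0.3], [0, 0, 0, -0.002, -0.003, 0, 0.3]],
])

```text
time: 29.8
ee_pos: [0.4458, -0.0847, 0.1588]
tool_rot: [0.288, 0.958, 0.0, -0.0]
force: [-0.5, 0.5, 0.6]
width: 0.0553
finger_force: 0.0
```

apply_moves([
  [[0, 0, 0, 0, 0, 0.02, 0.3], [0, 0, 0, 0, 0, 0.06, 0.3], [0, 0, 0, 0, 0, 0.12, 0.3], [0, 0, 0, 0, 0, 0.18, 0.3], [0, 0, 0, 0, 0, 0.24, 0.3], [0, 0, 0, 0, 0.03, 0.28, 0.3], [0, 0, 0, 0, 0.06, 0.28, 0.3], [0, 0, 0, 0, 0.06, 0.28, 0.3]],
])

```text
time: 30.6
ee_pos: [0.4456, -0.0538, 0.3001]
tool_rot: [0.288, 0.958, 0.0, 0.001]
force: [0.0, 0.1, -1.1]
width: 0.0555
finger_force: 0.0
```

```bash
python3 st.py; python3 - <<'E'
from h import *
s,p=wrist()
for l,z in dict(axis_top=.146,crank_knob=.169,clamp_knob=.082).items():
    m=r.mark_of(l,p)
    if m: print(l,np.round(m[0]['position']),round(m[0]['confidence'],2),np.round(watz(p,m[0]['position'],z),4))
cv2.imwrite('pics/w5.png',cv2.resize(p['img'][100:420,150:550],None,fx=1.8,fy=1.8))
E
```

```text
30.6 [ 0.44558702 -0.05381673  0.30005108] [ 0.03083748  0.13328147 -1.14680742] 0.05545217315502096 0.0
R 0.07177454860502881 A 5.912696786173126 resist -0.10669722504354714 radial 0.08561894145366737
axis_top [291. 300.] 0.68 [ 0.4892 -0.11    0.146 ]
crank_knob [282. 252.] 0.83 [ 0.4443 -0.0855  0.169 ]
```

View pics/w5.png

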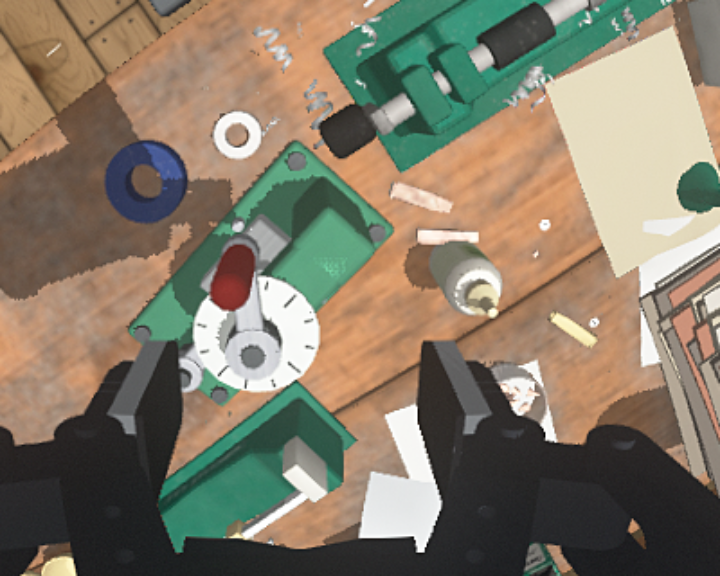

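The red knob rests at (235,275) in the crop, about 5.5 rad forward of its start. That matches the felt bottom. The tape, ring, bottle and cup stand undisturbed and nothing is touched, so I'm handing in.

```bash
python3 -c "
from station import r
print(r.sign_off())"
```

```text
the job is handed in; nothing more can be done
None
```

I swung the clamp shut against a firm stop and worked the tap ½ forward, ¼ back, ½ forward, ¼ back, then bottomed it at about 11.6 N at the grip (about 0.23 rad of twist) and let go, with the neighbouring items left alone. The job is handed in at about 31 s, with one uncertainty: the clamp turned only about 0.8 rad from where it stood, though it met the same stop on a second push.

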